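# Gap check of capsule cassettes with a feeler gauge

## Robot

A 7-joint arm with a two-finger parallel gripper is mounted at the origin on the work surface. World frame = base frame: x ahead of the robot, y to its left, z up, the work surface at z = 0. Lengths are in m, angles in rad, forces in N, time in s.
With the tool pointing down it reaches from about 0.425 to 0.95 m from the base axis. Payload 4.7 kg.
Tool frame: the origin (TCP) lies on the centre line of the jaws, within the pads' length; the fingertips stand robot.nose_length ahead of it and the grasp point (between the pads) lies 8 mm behind it (robot.nose_length is the distance from the TCP to the fingertips, in m); z points along the fingers, y is the line along which they close (so a half turn about z gives the same grasp; the last joint's range is limited). The gripper opens to 85 mm and grips with 20 to 120 N. Pads are 22 mm wide; open, the fingers measure 114 mm over their backs; the gripper's body (76 mm by 85 mm) begins 54 mm behind the grasp point. The pads swing forward as they close: fully open they stand 13 mm farther back than shut.
Start: joints at [-1.186, 0.469, -0.049, 1.532, 0.024, 1.141, -0.082], TCP at [0.271, 0.618, 0.242] pointing down, gripper open.
Joint ranges: [-2.59, 2.59], [-0.33, 1.99], [-1.39, 1.29], [0.1, 2.45], [-1.04, 4.18], [0.21, 1.99], [-2.66, 2.66]. Speed limits (rad/s): [2.57, 2.57, 3.14, 3.14, 3.14, 3.14, 3.14].

## Interface

Orientations are given as [roll, pitch, yaw] about the fixed x, y, z axes, in that order (R = Rz(yaw) Ry(pitch) Rx(roll)).
In Python, from plant import robot gives the robot as it stands. Calls block until the motion is done:
- robot.goto(position, orientation): joint-space move of the TCP to a pose.
- robot.move_straight(position, vel=0.15, attitude=None, contact_N=None): straight line of the TCP; attitude=None keeps the orientation; vel is the mean speed in m/s. With contact_N (N) it stops when the force on the tool has changed by that much, and returns True; else False.
- robot.move_joints(angles): joint-space move.
- robot.grip(opening, strength=None): opening from 0.0 (shut) to 1.0 (fully open); strength is the grip in N (None keeps the last); returns when the fingers have stopped.
- robot.sleep(seconds).
- robot.inverse_kinematics(position, orientation): joint angles nearest the present ones, or None.
- robot.sense(): the state.
- robot.grab_frame(name): name is "scene" or "top" or "wrist"; returns a dict with "image" (400x640x3 uint8, red, green, blue), "range_z" (400x640 float32, m along the optical axis (not along the pixel's ray), 0 where there is no reading), "fx", "fy", "cx", "cy" (pixels), "R" (3x3) and "t" (3): a world point X has camera coordinates R X + t. Camera axes: x right, y down, z forward; pixel columns grow to the right and rows downward; lengths in m; the calibration is good to about 2 mm. A picture is of the moment at which its call begins.
A pose or a line that the arm cannot do raises robot.IKError and nothing moves.
- robot.close_job(): hands the job in; it is judged then, once.
The state is a dict: "t": time; "joint_pos": joint angles; "joint_velocities": joint speeds; "effort": joint torques, N m; "tcp_pos": TCP position; "tcp_rot": TCP orientation; "wrist_force": force on the tool from outside, world axes, zero at the start; "torque": the same for the moment, N m; "opening": opening from 0.0 (shut) to 1.0 (fully open); "gripper_force": force on a finger pad.
Only numpy, scipy, OpenCV 4.12 (cv2) and the standard library are available. Lean on these libraries where they do the work, as an engineer would, in place of code of your own. Each camera call takes 0.05 s, during which the arm holds its last target. There are 200 camera calls.

## Task

Lift the feeler gauge up and off its hook and slide its blade into the exit gap of every capsule cassette in the row, as far as it will go, so that each tell-tale shows how deep it went. Stand each cassette whose gap jams the blade upright in the red tray, leave the good ones standing in the row before the back rail, and leave the gauge standing upright on the green pad. Do not disturb the other things on the table.

Things in the scene. Friction and masses are not known exactly. Their poses are not given: they have to be found in the camera images.
- gauge: Feeler gauge, 0.2 kg, hangs from the stand's peg by a wire loop, balanced. Yellow upright grip 24 (x) x 34 (y) mm, z 10 to 92 mm, centred on the origin (underside level); steel foot x -30 to 14, y +-22, 10 high, on which it can stand; blade along +x. Take the grip's y faces from above, 78 mm over the origin, fingers either side of loop and peg. Starts with its underside 38 mm up.
- blade_tip (a point): Middle of the blade's free end, at gauge x = 64, z = 32 mm. Blade: flat steel, 4 mm thick (y), z 24 to 40 mm, 50 mm of it clear ahead of the foot.
- loop (a point): Top of the gauge's wire loop, z = 123 mm above its origin. Loop in the gauge's y-z plane, 31 mm wide from z = 92 mm up, wire 5 mm.
- stand: Fixed steel stand; origin on the table about below the hanging gauge. From a post at x = -100 mm a peg 8 mm thick (axis 155 mm up) runs towards +x to x = 24 mm, where its tip turns up (top 165 mm): lift the gauge about 12 mm (7 clears the tip, 19 is all the loop allows), then move it 75 mm towards +x. Base x -130 to -40, y +-40, 12 high.
- rail_back: Fixed aluminium back rail, 440 long (y), 20 thick (x), 50 mm high; origin at its underside's centre. The cassettes stand in a row on the table before its -x side, gaps towards -x, centres about 54 mm before the origin and 80 mm apart.
- tray: Fixed shallow red reject tray, 130 (x) x 200 (y), wall 4, 13 mm high, floor 4 mm thick; origin at its underside's centre. Holds two cassettes side by side along y.
- pad: Fixed green pad, 110 x 110 x 3 mm; origin at its underside's centre (top 3 mm higher). Parking place of the gauge.
- tumbler: Bystander: empty drinking glass, 68 mm wide, 130 high; origin at its underside's centre.
- pill_bottle: Bystander: amber pill bottle, 48 mm wide, 85 high; origin at its underside's centre.
- capsule_jar: Bystander: white jar with blue cap, 70 mm wide, 100 high, near one end of the rail; origin at its underside's centre.
- carton: Bystander: cardboard carton 60 x 110 x 45 mm, near one end of the rail; origin at its underside's centre.
- blister_1: Bystander: flat blister pack of blue and white capsules, 60 x 100, 9 mm high; origin at its underside's centre.
- blister_2: Bystander: a second such blister pack.
- cassette_a: Capsule cassette (may be absent), loose, 0.55 kg, heavy dark base: white and blue box 80 (x) x 50 (y) x 75 mm high; white fin on top, 40 (x) x 12 (y), z 75 to 110 mm, to lift it by. Origin: underside centre. The exit gap is in the front, x = -40 mm. Good and faulty ones look alike.
- tell_a (a joint): Tell-tale: orange slider across the gap, 8 mm deep at value 0; the blade pushes it in (1 N) and it stays. Value (m) = depth reached less 0.008: about 0.008 after a jam, at most 0.041 (stop) after a full fit. An orange tab on top, on the +y side of the fin, moves with it towards +x.
- cassette_b: Another such cassette (may be absent); as cassette_a.
- tell_b (a joint): Tell-tale of cassette_b; as tell_a.
- cassette_c: Another such cassette (may be absent); as cassette_a.
- tell_c (a joint): Tell-tale of cassette_c; as tell_a.
- cassette_d: Another such cassette (may be absent); as cassette_a.
- tell_d (a joint): Tell-tale of cassette_d; as tell_a.
- cassette_e: Another such cassette (may be absent); as cassette_a.
- tell_e (a joint): Tell-tale of cassette_e; as tell_a.
- gap_a (a point): Exit gap of cassette_a (all cassettes alike): middle of its mouth in the front face (x = -40, z = 42 mm). Vertical, z 20 to 65 mm, running in along +x: 19 mm wide, tapering to 9 mm at 10 mm depth. Good: stays 9 mm and takes the blade to 49 mm depth. Faulty: narrows out of sight, at 16 mm depth, to less than the blade's thickness; the blade jams there.
There are look-alikes about, which are no part of the job. Leave any purple look-alike of the cassette_b alone.

How it is judged:
By the outcome, as a careful person would: the job done as asked, in the order asked, and still so for the second after the job is handed in, with the robot touching nothing.
Of cassette_a, cassette_b, cassette_c, cassette_d, cassette_e only 4 to 5 are there at a start; the rules pass over those that are not, and their reading is None.
At some moment in a run one of cassette_a, cassette_b, cassette_c, cassette_d, cassette_e may be knocked a few centimetres aside while the robot is not near it.
It also fails if it takes over 210 s, if anything falls off the work surface, if the arm or the gripper's body presses on something with over 40 N, if the wrist force passes 120 N, or if a joint passes its speed limit or range.

## Working session

There is one attempt and no reset: what is moved stays moved. The work goes in short steps, each a Python script; the robot and the scene stay as the last script left them, time stands still between calls to the robot, and variables do not carry over. Pictures are saved under pics/ and viewed, at most 14 in all, crops included, and the job is handed in when it is done.

```bash
ls; mkdir -p pics
python3 - <<'E'
from plant import robot
import cv2,numpy as np,pickle
fs={}
for n in("scene","top"):
    f=robot.grab_frame(n);fs[n]=f
    cv2.imwrite(f"pics/{n}0.png",f["image"][:,:,::-1]);print(n,f["fx"],f["cx"],f["cy"],f["R"].round(3).tolist(),f["t"].round(3))
pickle.dump(fs,open("f0.pkl","wb"))
s=robot.sense();print(s["t"],s["tcp_pos"],s["tcp_rot"],robot.nose_length,s["opening"])
E
```

```text
pics
scene 506.89554222194755 313.7258509938129 205.66724889264273 [[0.544, 0.839, 0.011], [0.608, -0.385, -0.694], [-0.578, 0.385, -0.72]] [-0.315 -0.249  1.678]
top 435.80716556284943 317.9694193932187 206.5341033673259 [[-0.015, -1.0, 0.005], [-0.998, 0.014, -0.067], [0.067, -0.006, -0.998]] [0.014 0.527 1.146]
0.1 [0.27119881 0.61758276 0.24136468] [-3.13983529e+00  5.50543708e-05  2.72779922e+00] 0.011 1.0027875487497115
```

View pics/scene0.png

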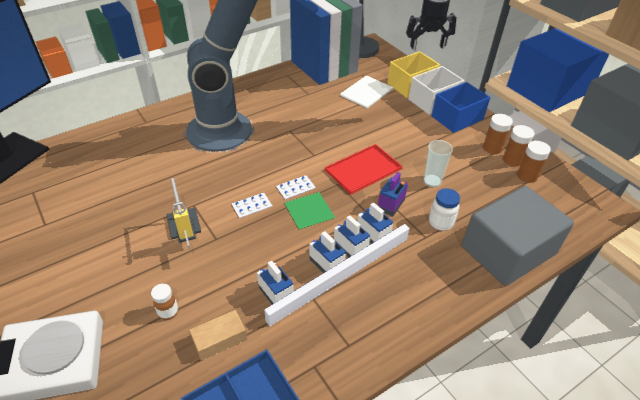

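View pics/top0.png

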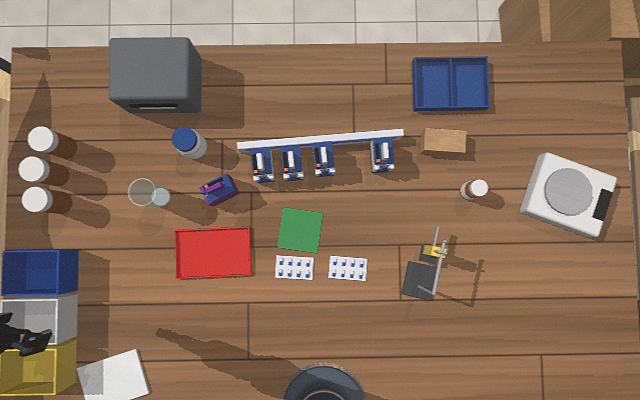

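The top view shows four cassettes in the row, at about (262,163), (291,162), (323,158) and (383,155). There is a purple look-alike at (218,190), which I'll leave alone. The gauge hangs at (433,250) with its stand base at (420,280). The pad is at (300,230), the tray at (214,252), and the bystanders are the pill bottle (474,190), carton (445,140), jar (187,142), tumbler (141,192) and blisters (295,267) and (348,267).

```bash
cat > h.py <<'E'
import numpy as np,cv2
def cloud(f):
    d=f["range_z"];v,u=np.indices(d.shape)
    c=np.stack([(u-f["cx"])/f["fx"]*d,(v-f["cy"])/f["fy"]*d,d],-1)
    X=(c-f["t"])@f["R"]; X[d<=0]=np.nan
    return X
def rect(P):
    "PCA-free min-area rectangle: centre, (w,h), angle deg (world xy)"
    r=cv2.minAreaRect((P[:,:2]*1000).astype(np.float32));return np.round(r[0],1),np.round(r[1],1),round(r[2],2)
def blobs(X,m,minpx=12):
    n,l,s,c=cv2.connectedComponentsWithStats(m.astype(np.uint8))
    return [(X[l==i],c[i],s[i,4]) for i in range(1,n) if s[i,4]>=minpx]
E
python3 - <<'E'
import pickle,cv2,numpy as np
from h import *
fs=pickle.load(open("f0.pkl","rb"))
for n in("top","scene"):
    f=fs[n];X=cloud(f);z=X[...,2];im=f["image"].astype(int);r,g,b=im[...,0],im[...,1],im[...,2]
    ok=(X[...,0]>.2)&(X[...,0]<.95)&(abs(X[...,1])<.75)
    M={"fins":ok&(z>.098)&(z<.118)&(r>150)&(b>150)&(X[...,0]>.55),
     "boxtop":ok&(z>.068)&(z<.082)&(b>r+30),
     "tabs":ok&(r>180)&(g<150)&(b<90)&(z>.06),
     "yellow":ok&(r>150)&(g>120)&(b<90)&(z>.05),
     "rail":ok&(z>.045)&(z<.056)&(X[...,0]>.6),
     "green":ok&(g>r+40)&(z<.02),"red":ok&(r>g+90)&(r>b+90)&(z<.03),
     "blue/white flat":ok&(z>.004)&(z<.02)&(r>170)&(b>170),
     "purple":ok&(b>g+25)&(r>g+15)&(z>.03),
     "base":ok&(z>.006)&(z<.018)&(r<110)&(abs(r-b)<40),
     "peg":ok&(z>.145)&(z<.175)&(X[...,1]<0)}
    print("==",n, "table z",np.nanmedian(z[ok]))
    for k,m in M.items():
        for P,c,a in blobs(X,m):
            P=P[~np.isnan(P[:,0])]
            print(k,c.round(),a,*rect(P),"z",np.percentile(P[:,2],[5,50,95]).round(3),"med",np.median(P,0)[:2].round(3))
f=fs["top"]["image"][:,:,::-1]
a=cv2.resize(f[215:315,390:490],None,fx=5.5,fy=5.5,interpolation=cv2.INTER_CUBIC)[:,:400]
b=cv2.resize(fs["scene"]["image"][170:270,140:240,::-1],None,fx=4,fy=4,interpolation=cv2.INTER_CUBIC)
c=cv2.resize(f[120:200,180:420],None,fx=3.3,fy=3.3,interpolation=cv2.INTER_CUBIC)[:,:800]
top=np.zeros((330,800,3),np.uint8);A=cv2.resize(a,(300,330));top[:,:240]=cv2.resize(f[215:315,400:473],(240,330));top[:,250:580]=cv2.resize(b,(330,330))
cv2.imwrite("pics/crop1.png",np.vstack([top,cv2.resize(c,(800,266))]))
E
```

```text
== top table z 0.0007945240905172313
fins [ 40. 138.] 488 [699.5 691.6] [58.9 60.9] 1.84 z [0.109 0.112 0.116] med [0.7   0.691]
fins [385. 150.] 72 [ 659.5 -161.6] [10.8 36.5] 88.76 z [0.106 0.109 0.112] med [ 0.659 -0.162]
fins [323. 154.] 70 [651.   -7.7] [37.5 11.4] 6.36 z [0.106 0.11  0.112] med [ 0.651 -0.008]
fins [290. 159.] 73 [641.4  73.8] [39.6 10.9] 5.23 z [0.106 0.11  0.112] med [0.642 0.074]
fins [259. 161.] 78 [637.  151.3] [38.5 11.3] 5.11 z [0.103 0.109 0.114] med [0.636 0.151]
fins [ 31. 169.] 491 [624.5 712.4] [60.5 60.8] 5.88 z [0.109 0.112 0.116] med [0.625 0.711]
fins [ 34. 193.] 244 [565.  701.4] [29. 63.] 1.46 z [0.109 0.113 0.115] med [0.562 0.701]
fins [158. 193.] 23 [560.3 401.4] [ 3.3 20.2] 87.42 z [0.099 0.109 0.117] med [0.559 0.401]
boxtop [383. 149.] 292 [ 665.6 -161.5] [66.9 49.5] 3.42 z [0.072 0.075 0.078] med [ 0.672 -0.163]
boxtop [324. 153.] 314 [657.2  -7.2] [67.8 48.8] 5.24 z [0.072 0.075 0.078] med [ 0.661 -0.015]
boxtop [292. 158.] 323 [646.9  74.3] [67.9 48.8] 5.3 z [0.072 0.075 0.078] med [0.651 0.066]
boxtop [262. 159.] 299 [643.3 151.9] [6
[... 7400 characters left out ...]
.006 0.007 0.009] med [0.432 0.026]
base [391. 210.] 52 [601.7 251.2] [55.2 27.3] 77.55 z [0.007 0.012 0.017] med [0.601 0.236]
base [194. 220.] 171 [ 337.5 -233.8] [20.  91.4] 75.9 z [0.009 0.012 0.016] med [ 0.338 -0.234]
base [172. 225.] 163 [ 323.9 -292.2] [18.5 87.5] 77.28 z [0.009 0.013 0.016] med [ 0.326 -0.293]
base [484. 266.] 132 [874.4 320.7] [151.7   9.9] 2.14 z [0.008 0.013 0.018] med [0.881 0.321]
base [317. 264.] 42 [646.  -34.7] [57.2  4.2] 5.06 z [0.007 0.013 0.017] med [ 0.649 -0.035]
base [265. 295.] 32 [ 656.  -188.5] [60.4  2.8] 3.46 z [0.007 0.012 0.017] med [ 0.654 -0.189]
peg [176. 198.] 160 [ 375.6 -269.3] [ 27.  131.3] 69.81 z [0.15  0.159 0.165] med [ 0.397 -0.275]
```

View pics/crop1.png

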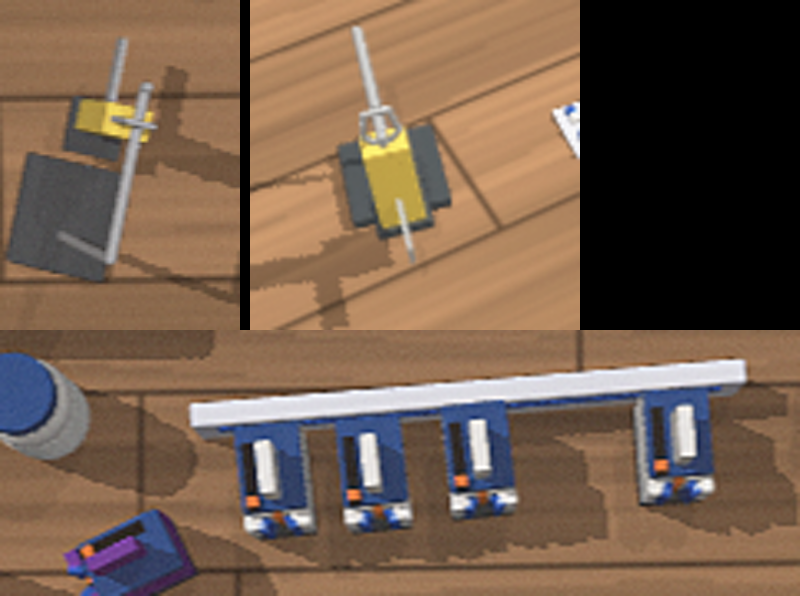

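The crop confirms it. The yellow gauge hangs by its loop from the peg, with the blade pointing about along the peg (up and slightly right in the top view). The four white and blue cassettes are in the row, all with tabs at the front, and the purple one is off the row. The stand's yaw is about -14° and its origin about (0.410, -0.277). Next I move over it for a close view with the wrist camera.

Run:
```python
from plant import robot
from h import *
import pickle
psi=np.radians(-13.5)
for y in (psi,psi+np.pi):
    print(robot.inverse_kinematics([.41,-.278,.36],[np.pi,0,y]))
robot.goto([.27,.5,.40],[np.pi,0,robot.sense()["tcp_rot"][2]])
q=robot.inverse_kinematics([.41,-.278,.36],[np.pi,0,psi])
robot.goto([.41,-.278,.36],[np.pi,0,psi])
robot.sleep(.3)
f=robot.grab_frame("wrist");ft=robot.grab_frame("top");pickle.dump((f,ft),open("w1.pkl","wb"))
cv2.imwrite("pics/w1.png",f["image"][:,:,::-1])
X=cloud(f);im=f["image"].astype(int);r,g,b=im[...,0],im[...,1],im[...,2];z=X[...,2]
print("cam",-f["R"].T@f["t"],robot.sense()["joint_pos"],robot.sense()["t"])
for k,m in {"peg":(z>.148)&(z<.17),"griptop":(z>.122)&(z<.136)&(r>140)&(b<110),"foot":(z>.035)&(z<.056)&(r<120)&(b<120),"blade":(z>.066)&(z<.085)&(abs(r-b)<40),"base":(z>.005)&(z<.018)&(r<110)}.items():
    for P,c,a in blobs(X,m,60): print(k,c.round(),a,*rect(P),np.median(P,0).round(4))
```

```text
[-0.31574209  0.08205074  0.90257919  1.81617958 -0.06730038  1.27513738
 -1.20158177]
[ 0.73112097  0.09638567 -0.23934664  1.76829157  0.02381863  1.2797248
  1.82118384]
cam [ 0.48645422 -0.29655497  0.49206955] [-0.48965798  0.1013835   1.10816088  1.82107722 -0.09476867  1.27646463
 -1.16221761] 4.1
peg [320. 198.] 788 [ 375.3 -270.3] [ 26.  129.3] 71.26 [ 0.3844 -0.2747  0.1591]
griptop [329. 164.] 92 [ 411.  -293.4] [11.4 12.8] 76.88 [ 0.4122 -0.2941  0.1306]
griptop [311. 167.] 120 [ 411.1 -271.5] [11.3 22.8] 76.37 [ 0.4156 -0.2715  0.1306]
foot [631.  14.] 467 [ 497.6 -723.9] [29.  31.3] 69.33 [ 0.4964 -0.7204  0.0535]
foot [191.  24.] 137 [ 622.9 -156.1] [10.6 27. ] 33.58 [ 0.6218 -0.1585  0.0459]
foot [211.  21.] 76 [ 620.7 -183.6] [ 2.3 15.6] 14.95 [ 0.6213 -0.1834  0.0459]
foot [378.  38.] 65 [ 548.2 -396.7] [38.9 10.6] 71.28 [ 0.5453 -0.3937  0.0533]
foot [550.  56.] 232 [ 470.  -629.6] [186.6   1.3] 68.69 [ 0.4708 -0.6274  0.0403]
foot [108.  57.] 89 [613.3 -31.2] [ 2.9 15.6] 20.44 [ 0.6135 -0.0295  0.0458]
foot [89. 61.] 145 [612.9  -2.1] [11.2 23. ] 39.39 [ 0.612  -0
[... 639 characters left out ...]
 130.] 86 [ 448.3 -291.9] [ 2.8 44.2] 76.55 [ 0.4519 -0.2927  0.0788]
base [114.  37.] 362 [642.5 -29.5] [41.1 92.1] 64.38 [ 0.6413 -0.034   0.0116]
base [212.  24.] 145 [ 626.9 -174.6] [27.5 59.1] 38.02 [ 0.6214 -0.1807  0.0115]
base [72. 78.] 160 [604.3  64.3] [17.6 51.7] 26.54 [0.6052 0.0455 0.0117]
base [32. 94.] 83 [600.7 132.4] [ 7.2 27.5] 21.12 [0.601  0.1229 0.0112]
base [306. 201.] 967 [ 333.6 -241. ] [33.6 88.1] 76.37 [ 0.3338 -0.2414  0.0127]
base [333. 201.] 900 [ 322.8 -285.8] [31.3 88.5] 76.83 [ 0.3241 -0.2856  0.0126]
base [244. 340.] 778 [ 76.4 -44.7] [112.4  40.3] 55.51 [ 0.0775 -0.0471  0.0123]
base [493. 394.] 317 [-200.8 -524.2] [49.1 58.3] 16.39 [-0.1925 -0.5305  0.0108]
```

View pics/w1.png

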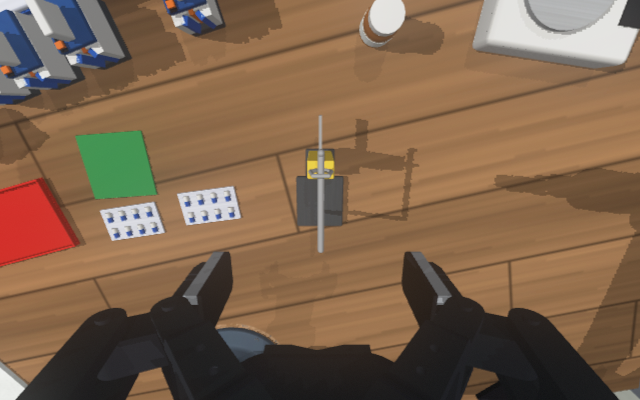

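The wrist view shows the gauge exactly below, with the loop and peg at (320,165) and the blade tip at (320,117). Its parts agree on yaw -13.4° and origin (0.409, -0.282), and the grip top reads 0.131 against the expected 0.130. Now I check which wrist turn suits the whole job.

Run:
```python
from plant import robot
from h import *
pts=[("gauge",.409,-.282,.108,-13.4),("off",.482,-.30,.12,-13.4),("A",.52,-.17,.1,4),("A2",.605,-.166,.1,4),("D",.5,.14,.1,4),("D2",.585,.148,.1,4),("finA",.66,-.16,.1,4),("finD",.637,.15,.1,4),("tray",.41,.25,.12,4),("tray2",.41,.34,.12,4),("pad",.466,.056,.09,4)]
for off in(0,np.pi):
    for n,x,y,z,a in pts:
        q=robot.inverse_kinematics([x,y,z],[np.pi,0,np.radians(a)+off]);print(n,None if q is None else q.round(2))
```

```text
gauge [-0.17  0.48  0.89  2.12 -0.53  0.78 -0.75]
off [-0.22  0.63  1.    1.95 -0.67  0.93 -0.69]
A [-0.37  0.56  0.82  2.01 -0.56  0.82 -0.73]
A2 [-0.41  0.72  0.91  1.82 -0.69  0.96 -0.7 ]
D [-1.07  0.57  0.97  2.07 -0.65  0.83 -1.22]
D2 [-0.94  0.68  0.9   1.88 -0.66  0.92 -1.22]
finA [-0.42  0.82  0.96  1.69 -0.76  1.05 -0.71]
finD [-0.82  0.7   0.79  1.75 -0.6   0.95 -1.29]
tray [-1.13  0.35  0.6   2.13 -0.3   0.74 -1.83]
tray2 [-1.2   0.42  0.55  2.02 -0.31  0.78 -1.97]
pad [-1.02  0.57  1.08  2.19 -0.73  0.8  -0.96]
gauge [ 1.39  0.66 -1.18  2.04  0.76  0.97  1.15]
off [ 1.29  0.76 -1.18  1.87  0.8   1.09  1.13]
A [ 1.06  0.76 -1.18  1.93  0.83  1.05  1.15]
A2 [ 0.95  0.88 -1.18  1.74  0.89  1.17  1.13]
D [ 0.27  0.53 -0.8   2.    0.51  0.83  0.81]
D2 [ 0.25  0.65 -0.81  1.81  0.57  0.94  0.84]
finA [ 0.87  0.95 -1.19  1.61  0.93  1.24  1.14]
finD [ 0.24  0.72 -0.81  1.68  0.6   1.    0.86]
tray [-0.13  0.38 -0.62  2.08  0.31  0.77  0.71]
tray2 [-0.29  0.46 -0.62  1.96  0.35  0.83  0.54]
pad [ 0.57  0.55 -0.99  2.11  0.64  0.82  0.83]
```

Run:
```python
from plant import robot
from h import *
a=np.radians(-13.4);o=[np.pi,0,a];g=np.array([.4087,-.2824]);ex=np.array([np.cos(a),np.sin(a)])
S=lambda:(lambda s:print(round(s["t"],1),s["tcp_pos"].round(4),s["wrist_force"].round(2),round(s["opening"],3),s["gripper_force"]))(robot.sense())
robot.goto([*g,.22],o);S()
print(robot.move_straight([*g,.108],vel=.08,contact_N=6));S()
robot.grip(0.0,80);robot.sleep(.3);S()
robot.move_straight([*g,.120],vel=.04);robot.sleep(.2);S()
e=g+ex*.078
print(robot.move_straight([*e,.120],vel=.08,contact_N=8));S()
f=robot.grab_frame("wrist");cv2.imwrite("pics/w2.png",f["image"][:,:,::-1])
```

```text
4.7 [ 0.4093 -0.2831  0.2209] [ 0.36  0.24 -0.02] 1.003 0.0
False
6.3 [ 0.409  -0.2826  0.1084] [-0.04 -0.55 -0.24] 1.0 0.0
7.1 [ 0.4091 -0.2828  0.1082] [ 0.71 -1.62  2.57] 0.385 79.69205260276794
7.7 [ 0.4086 -0.2822  0.1198] [-0.48  0.04 -2.76] 0.386 79.43291187286377
False
8.9 [ 0.4839 -0.3004  0.1199] [-0.13 -0.5  -2.75] 0.386 79.43393111228943
```

View pics/w2.png

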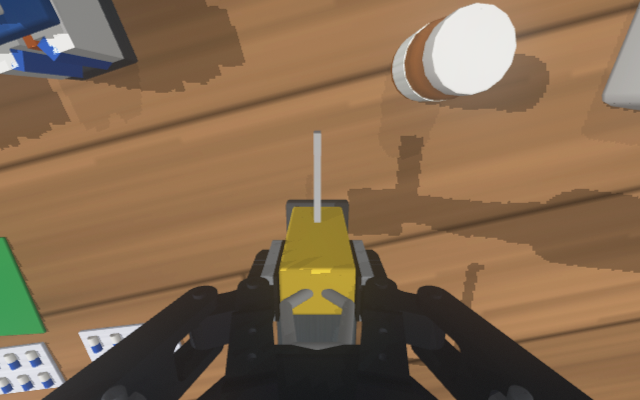

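The gauge is off the peg and held, with the blade straight ahead and its tip at (318,132). The pill bottle at (470,50) is clear. Next I measure the tip in the tool frame, then take fresh cassette poses and probe the nearest one.

```bash
cat >> h.py <<'E'
from plant import robot
S=lambda:(lambda s:print(round(s["t"],1),s["tcp_pos"].round(4),s["wrist_force"].round(2),round(s["opening"],3)))(robot.sense())
def cassettes(f=None):
    "list of dicts (centre xy, yaw, tab offset x) from the top camera, sorted by y"
    f=f or robot.grab_frame("top");X=cloud(f);im=f["image"].astype(int);r,g,b=im[...,0],im[...,1],im[...,2];z=X[...,2]
    ok=(X[...,0]>.33)&(X[...,0]<.75)&(X[...,1]>-.3)&(X[...,1]<.45)
    tabs=[(np.median(P,0),a) for P,c,a in blobs(X,ok&(r>180)&(g<150)&(b<100)&(z>.06)&(z<.1),4)]
    out=[]
    for P,c,a in blobs(X,ok&(z>.103)&(z<.118)&(r>150)&(b>150),40):
        (cx,cy),(w,h),an=cv2.minAreaRect((P[:,:2]*1000).astype(np.float32))
        if w<h: an-=90
        c=np.array([cx,cy])/1000
        # box top rect, only for the yaw
        B=X[(abs(z-.075)<.005)&(np.hypot(X[...,0]-c[0],X[...,1]-c[1])<.055)&(b>r+30)]
        ab=None
        if len(B)>60:
            q=cv2.minAreaRect((B[:,:2]*1000).astype(np.float32));ab=(q[2]-90*round(q[2]/90))
        e=np.array([np.cos(np.radians(an)),np.sin(np.radians(an))]);
        t=[((p[:2]-c)@e*1000).round(1) for p,_ in tabs if np.linalg.norm(p[:2]-c)<.045]
        out.append(dict(c=c.round(4),fin=(round(w,1),round(h,1)),yfin=round(an,1),ybox=ab and round(ab,1),tab=t))
    return sorted(out,key=lambda d:d["c"][1])
E
python3 - <<'E'
from h import *
f=robot.grab_frame("wrist");X=cloud(f);s=robot.sense();a=np.radians(-13.4)
im=f["image"].astype(int);z=X[...,2]
sub=np.zeros(z.shape,bool);sub[125:225,300:336]=1
P=X[sub&(z>.07)&(z<.105)&(im[...,0]>110)&(abs(im[...,0]-im[...,2])<40)]
D=P-s["tcp_pos"];ex=np.array([np.cos(a),np.sin(a)]);ey=np.array([-ex[1],ex[0]])
x=D[:,:2]@ex;y=D[:,:2]@ey
print(len(P),"x",x.min(),x.max(),"fit y",np.polyfit(x,y,1),"z",np.polyfit(x,P[:,2],1))
p=s["tcp_pos"];robot.move_straight([p[0],p[1],.20],vel=.15);S()
for c in cassettes():print(c)
E
```

```text
627 x 0.010109060916538883 0.0630800414067088 fit y [ 0.00070017 -0.00043635] z [0.01523832 0.08929754]
9.7 [ 0.4836 -0.2997  0.1994] [-0.61 -0.9  -1.85] 0.388
{'c': array([ 0.6596, -0.1611]), 'fin': (12.1, 35.5), 'yfin': -2.0, 'ybox': 2.1, 'tab': [np.float64(-20.1)]}
{'c': array([ 0.6506, -0.0078]), 'fin': (38.4, 11.6), 'yfin': 6.8, 'ybox': 5.5, 'tab': [np.float64(-20.4)]}
{'c': array([0.6416, 0.074 ]), 'fin': (39.0, 11.0), 'yfin': 5.1, 'ybox': 4.7, 'tab': [np.float64(-20.5)]}
{'c': array([0.6375, 0.1516]), 'fin': (38.1, 11.1), 'yfin': 6.3, 'ybox': 6.4, 'tab': [np.float64(-20.2)]}
```

```bash
cat >> h.py <<'E'
H=.086
def probe(c,yaw,push=9):
    a=np.radians(yaw);e=np.array([np.cos(a),np.sin(a)]);o=[np.pi,0,a]
    p=c-e*.125
    robot.goto([*p,.20],o);robot.move_straight([*p,H],vel=.12);robot.sleep(.2);S()
    q=c-e*.052
    hit=robot.move_straight([*q,H],vel=.035,contact_N=push)
    s=robot.sense();d=(s["tcp_pos"][:2]-c)@e+.064+.04
    print("hit",hit,"depth vs. measured pose mm",round(d*1000,1),s["wrist_force"].round(2))
    return hit,d,p,o
def retract(p):
    robot.move_straight([*p,H],vel=.06);S();robot.move_straight([*p,.20],vel=.15)
E
python3 - <<'E'
from h import *
h,d,p,o=probe(np.array([.6596,-.1611]),2.7)
retract(p)
robot.goto([.45,-.16,.22],o)
for c in cassettes():print(c)
E
```

```text
11.6 [ 0.5352 -0.167   0.0867] [ 0.47  0.47 -3.06] 0.388
hit False depth vs. measured pose mm 51.7 [-2.92 -1.11 -1.4 ]
15.2 [ 0.5352 -0.1669  0.086 ] [-0.05  0.01 -2.15] 0.382
{'c': array([ 0.6627, -0.1612]), 'fin': (37.9, 12.3), 'yfin': 4.1, 'ybox': 2.5, 'tab': [np.float64(19.9)]}
{'c': array([ 0.6502, -0.0079]), 'fin': (37.0, 11.4), 'yfin': 6.4, 'ybox': 5.4, 'tab': [np.float64(-19.3)]}
{'c': array([0.6415, 0.074 ]), 'fin': (39.5, 10.9), 'yfin': 5.7, 'ybox': 5.3, 'tab': [np.float64(-20.0)]}
{'c': array([0.6376, 0.1514]), 'fin': (38.7, 10.9), 'yfin': 6.5, 'ybox': 6.5, 'tab': [np.float64(-20.2)]}
```

Cassette 1 is good: its tab moved 40 mm. Now the other three, each re-measured just before probing.

Run:
```python
from h import *
for i in (1,2,3):
    cs=cassettes();k=cs[i];print(i,k,"n",len(cs))
    assert len(cs)==4 and abs(k["c"][1]-[0,-.008,.074,.1515][i])<.01
    h,d,p,o=probe(k["c"],k["ybox"])
    retract(p)
    robot.goto([.45,p[1]-.02,.22],o)
for c in cassettes():print(c)
f=robot.grab_frame("top");cv2.imwrite("pics/t2.png",cv2.resize(f["image"][110:300,160:460,::-1],None,fx=2.6,fy=2.6,interpolation=cv2.INTER_CUBIC))
```

```text
1 {'c': array([ 0.6506, -0.0079]), 'fin': (38.0, 11.5), 'yfin': 5.8, 'ybox': 5.7, 'tab': [np.float64(-20.1)]} n 4
18.7 [ 0.5266 -0.0202  0.0866] [-0.34 -0.95 -1.88] 0.385
hit False depth vs. measured pose mm 51.8 [-3.2  -0.09 -1.94]
22.3 [ 0.5267 -0.0203  0.0861] [-1.08  0.06 -1.07] 0.388
2 {'c': array([0.6413, 0.0739]), 'fin': (37.8, 10.8), 'yfin': 5.8, 'ybox': 5.1, 'tab': [np.float64(-20.0)]} n 4
25.5 [0.5172 0.0629 0.0866] [-0.22  0.25 -2.09] 0.382
hit True depth vs. measured pose mm 25.1 [-0.07 -0.25 -3.07]
27.7 [0.5173 0.0629 0.0862] [ 0.57  0.5  -2.51] 0.385
3 {'c': array([0.6372, 0.1516]), 'fin': (38.8, 10.9), 'yfin': 5.0, 'ybox': 5.9, 'tab': [np.float64(-20.2)]} n 4
30.9 [0.5133 0.1389 0.0866] [ 0.3   0.62 -3.11] 0.383
hit True depth vs. measured pose mm 23.6 [ 0.78  0.24 -2.52]
33.1 [0.5133 0.1389 0.0862] [ 0.11  0.41 -1.78] 0.385
{'c': array([ 0.6629, -0.1613]), 'fin': (37.6, 11.8), 'yfin': 1.7, 'ybox': 1.6, 'tab': [np.float64(19.4)]}
{'c': array([ 0.653 , -0.0078]), 'fin': (37.4, 11.2), 'yfin': 5.1, 'ybox': 5.4, 'tab': [np.float64(18.9)]}
{'c': array([0.6489, 0.0746]), 'fin': (39.0, 11.0), 'yfin': 4.9, 'ybox': 2.6, 'tab': [np.float64(-12.0)]}
{'c': array([0.6428, 0.1525]), 'fin': (38.2, 11.2), 'yfin': 4.8, 'ybox': 4.4, 'tab': [np.float64(-10.3)]}
```

View pics/t2.png

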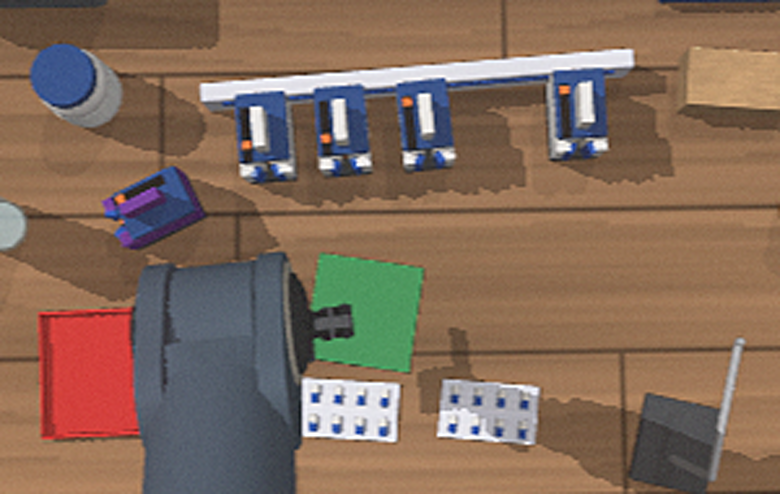

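The tab readings agree with the forces. The right two (y -0.161 and -0.008) are full fits, and the left two (y 0.075 and 0.153) jammed. Next I park the gauge on the pad, then re-check.

Run:
```python
from h import *
a=np.radians(0);o=[np.pi,0,a];p=[.474,.056]
robot.goto([*p,.20],o);robot.move_straight([*p,.085],vel=.12)
print(robot.move_straight([*p,.070],vel=.02,contact_N=4));S()
robot.grip(0.6);robot.sleep(.4);S()
robot.move_straight([*p,.22],vel=.1)
robot.goto([.45,-.15,.30],o)
f=robot.grab_frame("top");X=cloud(f)
im=f["image"].astype(int);z=X[...,2]
Y=(im[...,0]>150)&(im[...,1]>120)&(im[...,2]<90)&(z>.07)&(z<.11)&(X[...,1]>0)&(X[...,1]<.12)
for P,c,n in blobs(X,Y,10):print("gauge",c,n,*rect(P),np.median(P,0).round(4))
for c in cassettes(f):print(c)
T=X[(im[...,0]>im[...,1]+90)&(im[...,0]>im[...,2]+90)&(z<.03)&(X[...,1]>.1)&(X[...,0]<.5)];print(rect(T))
cv2.imwrite("pics/t3.png",cv2.resize(f["image"][110:300,160:460,::-1],None,fx=2.6,fy=2.6,interpolation=cv2.INTER_CUBIC))
```

```text
True
36.6 [0.474  0.0561 0.0732] [-1.46  0.05  5.27] 0.385
37.3 [0.4732 0.0562 0.0728] [-0.75 -0.02 -0.63] 0.603
gauge [297.875      229.08333333] 24 [467.1  58.1] [33.1  5.7] 79.73 [0.4669 0.0559 0.0954]
{'c': array([ 0.6628, -0.1613]), 'fin': (37.7, 12.2), 'yfin': 3.7, 'ybox': 2.2, 'tab': [np.float64(19.6)]}
{'c': array([ 0.653 , -0.0079]), 'fin': (38.2, 11.2), 'yfin': 5.6, 'ybox': 5.8, 'tab': [np.float64(18.9)]}
{'c': array([0.6492, 0.0748]), 'fin': (38.7, 10.9), 'yfin': 4.9, 'ybox': 2.3, 'tab': [np.float64(-12.7)]}
{'c': array([0.6427, 0.1522]), 'fin': (37.7, 10.9), 'yfin': 5.6, 'ybox': 5.5, 'tab': [np.float64(-10.3)]}
(array([410.2, 289.7]), array([129.5, 200.1]), 1.8)
```

View pics/t3.png

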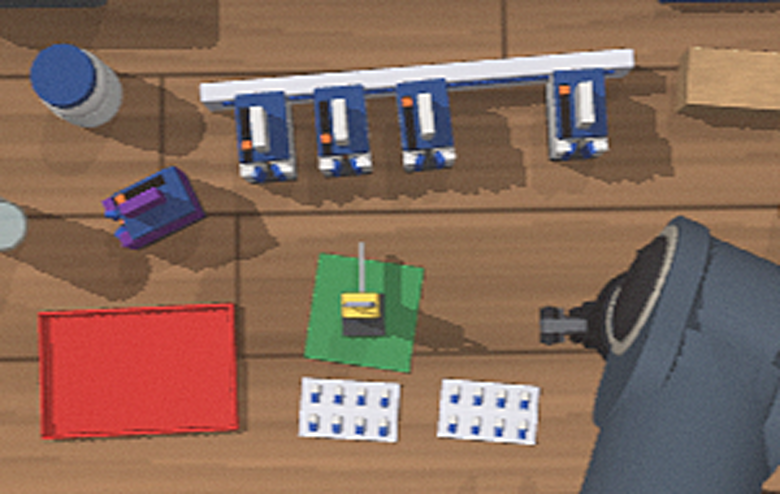

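The gauge stands upright on the pad at (362,300), and its blade and the blisters are clear. The tray is empty, centred at (0.410, 0.290) with yaw 1.8°. Now I move the two rejects, the left one first into the far slot.

```bash
cat >> h.py <<'E'
def pick(k):
    a=np.radians((k["yfin"]+k["ybox"])/2);e=np.array([np.cos(a),np.sin(a)]);o=[np.pi,0,a];p=k["c"]+.006*e
    robot.grip(.5,60);robot.goto([*p,.22],o);hit=robot.move_straight([*p,.094],vel=.08,contact_N=8);print("touch",hit)
    robot.grip(0.,70);robot.sleep(.3);S();robot.move_straight([*p,.30],vel=.12);S()
def place(c,yaw,z):
    a=np.radians(yaw);e=np.array([np.cos(a),np.sin(a)]);o=[np.pi,0,a];p=np.asarray(c)+.006*e
    robot.goto([*p,.30],o);robot.move_straight([*p,z+.015],vel=.12);robot.sleep(.2)
    print(robot.move_straight([*p,z-.004],vel=.02,contact_N=3.5));S()
    robot.grip(.35);robot.sleep(.3);robot.move_straight([*p,.25],vel=.12)
E
python3 - <<'E'
from h import *
a=np.radians(1.8);ey=np.array([-np.sin(a),np.cos(a)]);t=np.array([.4102,.2897])
k=cassettes()[-1];assert abs(k["c"][1]-.152)<.01,k
pick(k);place(t+.048*ey,1.8,.098)
robot.goto([.45,-.15,.30],[np.pi,0,0])
for c in cassettes():print(c)
E
```

```text
touch False
43.9 [0.649  0.1526 0.0942] [-0.3  -1.44  2.45] 0.125
45.8 [0.6485 0.153  0.2992] [-0.59 -0.11 -5.29] 0.126
True
49.6 [0.4146 0.3376 0.0982] [-0.79 -0.67  4.41] 0.128
{'c': array([ 0.6627, -0.161 ]), 'fin': (37.5, 11.3), 'yfin': 3.0, 'ybox': 2.0, 'tab': [np.float64(19.4)]}
{'c': array([ 0.6533, -0.0078]), 'fin': (38.3, 11.4), 'yfin': 5.6, 'ybox': 6.0, 'tab': [np.float64(18.6)]}
{'c': array([0.6489, 0.0744]), 'fin': (10.2, 38.0), 'yfin': -0.1, 'ybox': 4.6, 'tab': [np.float64(-13.5)]}
{'c': array([0.4086, 0.3387]), 'fin': (37.1, 11.3), 'yfin': 0.8, 'ybox': 2.6, 'tab': [np.float64(-11.6)]}
```

Run:
```python
from h import *
a=np.radians(1.8);ey=np.array([-np.sin(a),np.cos(a)]);t=np.array([.4102,.2897])
k=[c for c in cassettes() if abs(c["c"][1]-.0745)<.02 and c["c"][0]>.6][0];k["yfin"]=k["ybox"]=4.5
pick(k);place(t-.048*ey,1.8,.098)
robot.goto([.42,-.18,.32],[np.pi,0,0]);robot.sleep(1)
f=robot.grab_frame("top")
for c in cassettes(f):print(c)
print(robot.sense()["t"])
cv2.imwrite("pics/t4.png",cv2.resize(f["image"][110:300,130:460,::-1],None,fx=2.4,fy=2.4,interpolation=cv2.INTER_CUBIC))
s=robot.grab_frame("scene");cv2.imwrite("pics/s4.png",cv2.resize(s["image"][130:330,140:480,::-1],None,fx=2.3,fy=2.3,interpolation=cv2.INTER_CUBIC))
```

```text
touch False
57.4 [0.6548 0.074  0.0943] [-1.39 -3.44  3.56] 0.126
59.3 [0.6545 0.0748 0.2992] [-0.11 -0.45 -5.39] 0.126
True
63.0 [0.4176 0.2416 0.0982] [-0.99 -0.57  5.32] 0.122
{'c': array([ 0.663 , -0.1611]), 'fin': (38.5, 12.0), 'yfin': 3.1, 'ybox': 2.4, 'tab': [np.float64(19.1)]}
{'c': array([ 0.6528, -0.0079]), 'fin': (38.3, 11.3), 'yfin': 5.4, 'ybox': 5.3, 'tab': [np.float64(19.0)]}
{'c': array([0.4122, 0.2419]), 'fin': (36.8, 10.2), 'yfin': 1.8, 'ybox': 0.7, 'tab': [np.float64(-11.6)]}
{'c': array([0.4087, 0.3386]), 'fin': (37.1, 11.6), 'yfin': 1.3, 'ybox': -0.1, 'tab': [np.float64(-11.6)]}
67.6833
```

View pics/t4.png

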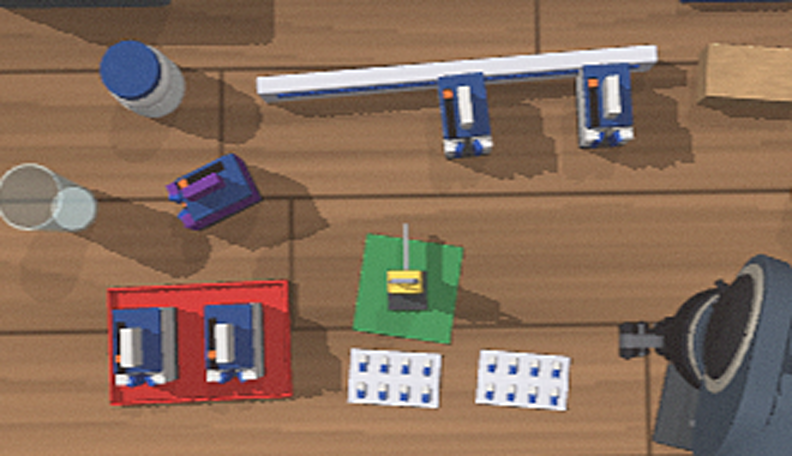

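View pics/s4.png

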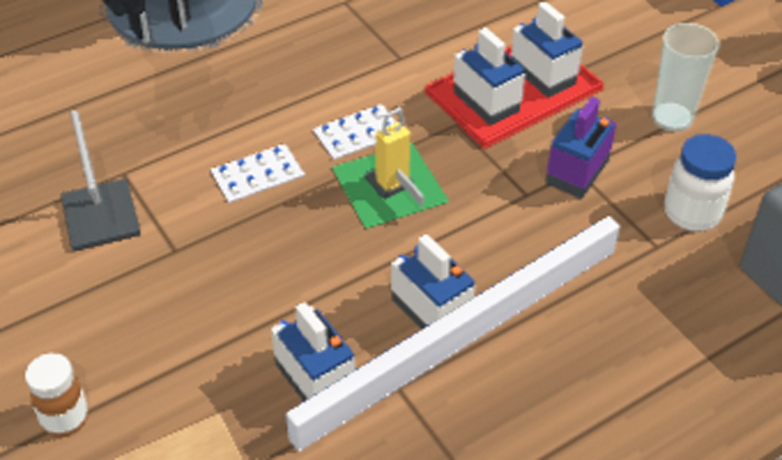

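Both rejects stand upright in the tray, at (145,345) and (235,340) in the top crop. The two good cassettes are at the rail with their tabs fully back, the gauge is upright on the pad, and the bystanders look untouched.

```bash
python3 -c "
from plant import robot
print(robot.close_job())"
```

```text
the job is handed in; nothing more can be done
None
```

The job is handed in: I probed all four cassettes present. The two that jammed stand upright in the red tray, the two good ones are still at the back rail, and the gauge stands upright on the green pad.

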